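# Lock the whistle cap on the kettle

## Robot

A 6-joint arm with a two-finger parallel gripper is mounted at the origin on the work surface. World frame = base frame: x ahead of the robot, y to its left, z up, the work surface at z = 0. Lengths are in m, angles in rad, forces in N, time in s.
With the tool pointing down it reaches from about 0.25 to 0.8 m from the base axis. Payload 3.9 kg.
Tool frame: the origin (TCP) lies between the finger pads; the fingertips stand 19 mm ahead of it and the grasp point (between the pads) is the TCP; z points along the fingers, y is the direction in which the jaws open and shut (so a half turn about z gives the same grasp; the last joint's range is limited). The gripper opens to 85 mm and grips with 20 to 120 N. Pads are 22 mm wide; open, the fingers measure 114 mm over their backs; the gripper's body (76 mm by 85 mm) begins 54 mm behind the grasp point. The pads swing forward as they close: fully open they stand 13 mm farther back than shut.
Start: joints at [1.17, 0.26, -0.138, 1.173, 0, 1.571], TCP at [0.205, 0.483, 0.221] pointing down, gripper open.
Joint ranges: [-2.78, 2.78], [-0.83, 1.72], [-1.28, 1.37], [-1.9, 2.12], [-1.57, 1.48], [-3.14, 3.14]. Speed limits (rad/s): [2.57, 2.57, 3.14, 3.14, 3.14, 3.14].

## Interface

Orientations are given as a rotation vector (axis times angle).
In Python, from cell import readout, eyes, order, find_in, landmark_of gives the robot as it stands. The module is installed in compiled form; this text tells all that it offers.
- The arm moves only by the shell command python3 -m creep 'ROWS' [OPENING]. ROWS is text: rows parted by semicolons, each of 6 numbers parted by spaces: the shift along the tool's x, y, z in m, then the turn, a rotation vector about the tool's x, y, z in degrees. In form: tx ty tz rx ry rz; .... A call has exactly 5 rows; each row shifts and turns the commanded pose from where the row before left it, along the tool's axes as they then stand; what a row does not reach is not made up. A row lasts 1/8 s, in which the tool goes at most 62.5 mm and 10.7 degrees, less where a joint would pass 70% of its speed; a pose out of reach is approached as far as the arm can. A call is refused whole if a number of a shift passes 0.0625 or a number of a turn 10.7, either way. A call with a gripper value outside its range is refused whole. OPENING is the opening, from 0 (shut) to 1 (fully open), set as the call begins (- or left out, the last holds). The fingers move at their own pace and stop on an object; the grip force is fixed at half the most. Time passes only in rows, so rows that do not move let the fingers close, or fill a call up. It gives the time, the measured TCP pose, the force and the opening at its end, in the units of the state.
- readout.read_state(): the state, without advancing time (a new reading comes with each control period).
- eyes.read_camera(name): name is "scene" or "top" or "wrist"; returns a dict with "image" (420x560x3 uint8, blue, green, red), "K" (3x3 intrinsics, pixels), "D" ([k1, k2, p1, p2, k3] as OpenCV has them; the pictures are not rectified), "eye" and "orientation" of the camera in the world. Camera axes: x right, y down, z forward; pixel columns grow to the right and rows downward; lengths in m; the calibration is good to about 2 mm. A picture is of the moment at which its call begins. There is no depth.
- order.finish_job(): hands the job in, once; it reports no verdict.
Trained networks look in a picture, given as the dict that the camera call returned (one of the last four; its "shot" number tells which), for a name from the list of things; names that differ only in an ending like _2 or _b are one class to them, and where a whole thing is asked for, a point or a joint stands for the part that bears it (a point fixed in the world has none). Each returns a list of dicts, best first, with "confidence" (0 to 1); they miss things now and then, are a little off and sometimes report something else, mostly with a low value. They report only what shows in the picture. A call takes as long as a camera call.
- find_in(picture, query): "point" ([column, row] in pixels, amid what is visible of it).
- landmark_of(picture, query): "point" ([column, row] in pixels: a listed point, or the origin of a listed thing).
The state is a dict: "time": time; "qpos": joint angles; "qd": joint speeds; "joint_efforts": joint torques, N m; "position": TCP position; "orientation": TCP orientation; "force": force on the tool from outside, world axes, zero at the start; "moment": the same for the moment, N m; "finger_gap": finger opening in m.
Only numpy, scipy, OpenCV 4.12 (cv2) and the standard library are available. Lean on these libraries where they do the work, as an engineer would, in place of code of your own. Each camera call takes 0.05 s, during which the arm holds its last target.

## Task

Take the red whistle cap from the wooden shelf and fit it to the kettle: line its two lugs up with the slots in the kettle's neck, press it fully down against the spring, twist it a quarter turn so that it locks, and let go. Leave the jar and the tumbler standing where they are.

Things in the scene. Friction and masses are not known exactly. Their poses are not given: they have to be found in the camera images.
- cap: Red cap, 60 g, upright on a wooden shelf 130 mm high. Origin: centre of underside, z up. From below: lug bar along x 54 long, 10 wide, 7 high, on a stem widening from dia. 24 to 37 (mm); round flange dia. 62 from z 20 to 26; upright wing grip along x, in line with the lugs, 50 long, 14 thick, z 26 to 55: pinch it across y. A half turn makes no difference.
- neck (a point): Centre of the opening on top of the fixed blue kettle's neck plate, 140 mm up; x along the slot. Plate 10 thick; cross-shaped hole passes dia. 40, slot 70 x 24. A spring (3 to 5.5 N) resists from 10 mm depth of the cap's underside; lugs clear the plate below 17; flange seats at 20. Then turn 90 deg either way (no stop); on release it rises up to 3 mm, locked; unlocked it pops up.
- jar: White ceramic jar with a blue lid that fits tight, 74 mm across, 90 mm high, standing on the shelf; origin: centre of its underside. To be left alone.
- tumbler: Clear glass tumbler, 68 mm across, 85 mm high, open at the top, standing on the shelf; origin: centre of its underside. To be left alone.

How it is judged:
On the way:
1. the cap is pressed down into the neck with its lugs in line with the slots (z of cap in the frame of neck below -0.0145 m and horizontal distance between cap and neck below 0.01 m and angle between the x axis of cap and the x axis of neck, either way round below 0.6 rad), for 0.05 s.
At the end, for the whole second after the job is handed in: The cap sits in the neck, within 10 mm of its centre, upright within 10 degrees, its underside at least 14.5 mm below the plate's upper face and its wing within 30 degrees of crosswise to the slots, released and at rest; jar and tumbler upright within 30 mm of where they began (z of cap in the frame of neck below -0.0145 m and horizontal distance between cap and neck below 0.01 m and angle between the x axis of cap and the x axis of neck, either way round above 1.05 rad and angle between cap's own z axis and vertical below 0.17 rad and linear speed of cap below 0.02 m/s and distance of each of jar, tumbler from where it was at the start of the episode below 0.03 m and angle between each of jar, tumbler's own z axis and vertical below 0.3 rad); the robot touches nothing.
It fails at once if the jar or the tumbler is knocked over or pushed 30 mm or more from its place (distance of any of jar, tumbler from where it was at the start of the episode above 0.03 m or angle between any of jar, tumbler's own z axis and vertical above 0.3 rad).
It also fails if it takes over 45 s, if anything falls off the work surface, if the arm or the gripper's body presses on something with over 40 N, if the wrist force passes 120 N, or if a joint passes its speed limit or range.

## Working session

There is one attempt and no reset: what is moved stays moved. The work goes in short steps, Python scripts to look and compute and a shell command to move; the robot and the scene stay as the last step left them, time stands still between calls to the robot, and variables do not carry over. Pictures are saved under pics/ and viewed, and the job is handed in when it is done.

```bash
mkdir -p pics; cat > h.py <<'E'
import numpy as np, cv2
from scipy.spatial.transform import Rotation as R
from cell import readout, eyes, order, find_in, landmark_of
def rot(o):
    o=np.array(o,float)
    return R.from_rotvec(o).as_matrix() if o.size==3 else o.reshape(3,3)
def ray(p,px):
    u=cv2.undistortPoints(np.array([[px]],float),np.array(p["K"],float),np.array(p["D"],float))[0,0]
    d=rot(p["orientation"])@np.array([u[0],u[1],1.]); return np.array(p["eye"],float),d/np.linalg.norm(d)
def atz(p,px,z):
    e,d=ray(p,px); return e+d*(z-e[2])/d[2]
def proj(p,X):
    Rm=rot(p["orientation"]); 
    x,_=cv2.projectPoints(((np.atleast_2d(X)-np.array(p["eye"]))@Rm).astype(float),np.zeros(3),np.zeros(3),np.array(p["K"],float),np.array(p["D"],float)); return x[:,0]
def tri(rs):
    A=np.zeros((3,3));b=np.zeros(3)
    for e,d in rs:
        M=np.eye(3)-np.outer(d,d);A+=M;b+=M@e
    return np.linalg.solve(A,b)
E
python3 - <<'E'
from h import *
s=readout.read_state()
for k,v in s.items(): print(k,np.round(v,4))
L={}
for n in ["scene","top","wrist"]:
    p=eyes.read_camera(n); cv2.imwrite(f"pics/a_{n}.png",p["image"])
    print(n,np.round(p["eye"],3),np.round(p["orientation"],3).tolist(),np.array(p["K"])[[0,1],[0,1]])
    for q in ["cap","neck","jar","tumbler"]:
        a=landmark_of(p,q)[:2]; b=find_in(p,q)[:2] if q!="neck" else []
        print(q,[(np.round(i["point"],1).tolist(),round(i["confidence"],2)) for i in a],[(np.round(i["point"],1).tolist(),round(i["confidence"],2)) for i in b])
        if a and n!="wrist": L.setdefault(q,[]).append(ray(p,a[0]["point"]))
for q,r in L.items():
    if len(r)>1: print(q,tri(r))
E
```

```text
time 0.0
qpos [ 1.17    0.2607 -0.1394  1.1727  0.      1.5708]
qd [ 0.001   0.0004  0.0011 -0.0008 -0.0003  0.0014]
joint_efforts [-1.40000e-03 -4.05676e+01  2.53923e+01  1.88000e-02 -2.00000e-04
 -0.00000e+00]
position [0.2045 0.4827 0.2202]
orientation [-0.6253 -3.0783  0.0031]
force [-0.7541 -0.0961 -0.6414]
moment [ 0.0037 -0.0031 -0.0081]
finger_gap 0.0856
scene [1.228 0.663 0.929] [-0.951, -2.385, 1.156] [533.1556513 533.1556513]
cap [([213.4, 171.5], 0.7), ([214.8, 209.7], 0.31)] [([216.7, 165.0], 0.71)]
neck [([350.3, 263.5], 0.85), ([214.9, 170.8], 0.17)] []
jar [([216.7, 208.0], 0.57)] []
tumbler [([274.0, 213.2], 0.84)] [([272.5, 195.4], 0.74)]
top [ 0.437 -0.013  1.017] [-2.16, 2.119, -0.156] [477.88759913 477.88759913]
cap [([433.9, 233.8], 0.98)] [([436.0, 229.9], 0.96)]
neck [([176.9, 217.4], 0.67)] []
jar [([371.5, 180.3], 0.66)] [([376.1, 175.2], 0.7)]
tumbler [] [([316.1, 220.9], 0.71)]
wrist [0.131 0.516 0.374] [2.384, 1.578, 0.258] [307.78557423 307.78557423]
cap [] []
neck [] []
jar [] []
tumbler [] []
cap [ 0.53434589 -0.30798239  0.12769688]
neck [0.55315395 0.17903893 0.14233182]
jar [ 0.6304864  -0.18321019  0.12888525]
```

View pics/a_scene.png

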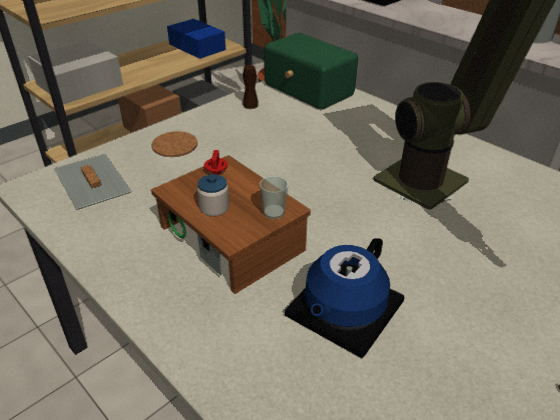

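View pics/a_top.png

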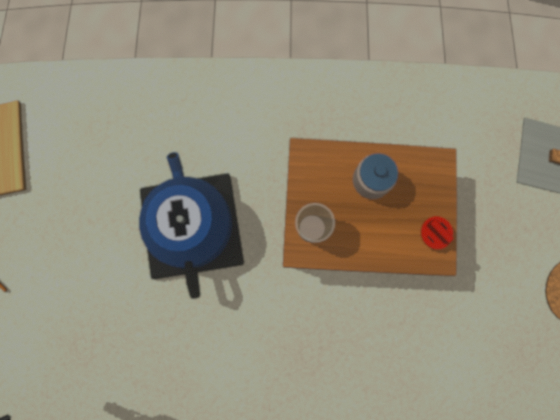

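```bash
python3 - <<'E'
import cv2
a=cv2.imread("pics/a_top.png")
c=cv2.resize(a[190:270,395:475],None,fx=5,fy=5,interpolation=2)
d=cv2.resize(a[175:255,135:215],None,fx=5,fy=5,interpolation=2)
import numpy as np
cv2.imwrite("pics/a_crop.png",np.hstack([c,d]))
E
```

```text
(no output)
```

View pics/a_crop.png

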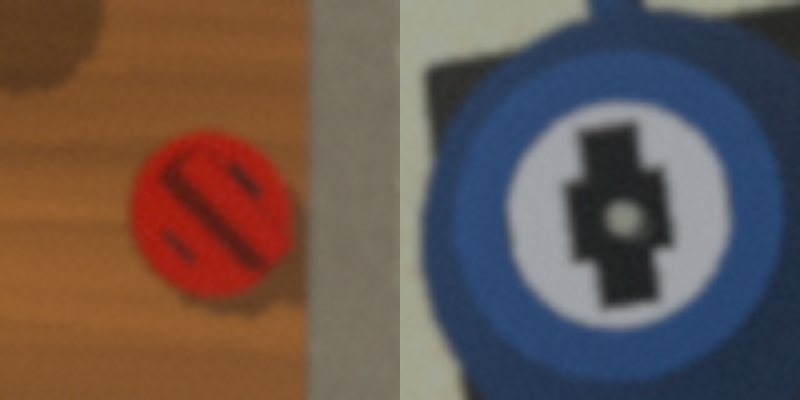

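The top view shows the cap at about (437,232), near the right edge of the shelf, with its wing diagonal (world yaw about 45°). The neck is at (178,217), its slot nearly along world x (about 7–8°). The jar is at (377,175) and the tumbler at (315,222). I'll write a planner that prints tool-frame rows, then move above the cap.

```bash
cat >> h.py <<'E'
def plan(xyz,yaw,n,cur=None):
    """rows in tool frame to reach world xyz, tool down with tool-y yaw (deg)"""
    s=readout.read_state(); p=np.array(s["position"]); Rm=rot(s["orientation"])
    y=np.radians(yaw); ty=np.array([np.cos(y),np.sin(y),0]); tz=np.array([0,0,-1.]); T=np.c_[np.cross(ty,tz),ty,tz]
    dv=R.from_matrix(Rm.T@T).as_rotvec()/n
    step=(np.array(xyz)-p)/n
    for i in range(n):
        t=Rm.T@step; print(np.round(t,4).tolist(),np.round(np.degrees(dv),2).tolist()); Rm=Rm@R.from_rotvec(dv).as_matrix()
def st():
    s=readout.read_state(); Rm=rot(s["orientation"]); print("t",round(s["time"],2),"pos",np.round(s["position"],4),"yaw_y",round(float(np.degrees(np.arctan2(Rm[1,1],Rm[0,1]))),2),"z",np.round(Rm[:,2],4),"F",np.round(s["force"],1),"gap",round(s["finger_gap"],4),"q",np.round(s["qpos"],2))
E
python3 -c "
from h import *
st(); plan([.533,-.308,.31],-45,15)"
```

```text
t 1.2 pos [0.2048 0.4834 0.2211] yaw_y 67.03 z [ 0.  0. -1.] F [ 0.6  0.  -0.2] gap 0.0854 q [ 1.17  0.26 -0.14  1.17 -0.    1.57]
[-0.0407, -0.04, -0.0059] [0.0, -0.0, 7.47]
[-0.0456, -0.0344, -0.0059] [0.0, -0.0, 7.47]
[-0.0497, -0.0282, -0.0059] [0.0, -0.0, 7.47]
[-0.0529, -0.0215, -0.0059] [0.0, -0.0, 7.47]
[-0.0553, -0.0144, -0.0059] [0.0, -0.0, 7.47]
[-0.0567, -0.0071, -0.0059] [0.0, -0.0, 7.47]
[-0.0571, 0.0003, -0.0059] [0.0, -0.0, 7.47]
[-0.0566, 0.0077, -0.0059] [0.0, -0.0, 7.47]
[-0.0551, 0.015, -0.0059] [0.0, -0.0, 7.47]
[-0.0527, 0.022, -0.0059] [0.0, -0.0, 7.47]
[-0.0494, 0.0287, -0.0059] [0.0, -0.0, 7.47]
[-0.0452, 0.0349, -0.0059] [0.0, -0.0, 7.47]
[-0.0403, 0.0405, -0.0059] [0.0, -0.0, 7.47]
[-0.0347, 0.0454, -0.0059] [0.0, -0.0, 7.47]
[-0.0285, 0.0495, -0.0059] [0.0, -0.0, 7.47]
```

```bash
python3 -m creep '-0.041 -0.04 -0.018 0 0 7.5; -0.046 -0.034 -0.018 0 0 7.5; -0.05 -0.028 -0.018 0 0 7.5; -0.053 -0.022 -0.018 0 0 7.5; -0.055 -0.014 -0.018 0 0 7.5' && python3 -c "
from h import *
st(); plan([.533,-.308,.31],-45,10)"
```

```text
time: 1.82
position: [0.3154, 0.2179, 0.3119]
orientation: [1.586, 2.711, 0.001]
force: [1.7, -0.5, 0.4]
finger_gap: 0.0854
t 1.82 pos [0.3154 0.2179 0.3119] yaw_y 29.33 z [ 1.e-03  4.e-04 -1.e+00] F [ 1.7 -0.5  0.4] gap 0.0854 q [ 0.6  -0.01 -0.22  1.36 -0.    1.66]
[-0.0565, -0.0068, 0.0002] [0.01, -0.0, 7.43]
[-0.0569, 0.0006, 0.0002] [0.01, -0.0, 7.43]
[-0.0564, 0.0079, 0.0002] [0.01, -0.0, 7.43]
[-0.0549, 0.0152, 0.0002] [0.01, -0.0, 7.43]
[-0.0524, 0.0221, 0.0002] [0.01, -0.0, 7.43]
[-0.0491, 0.0287, 0.0002] [0.01, -0.0, 7.43]
[-0.045, 0.0348, 0.0002] [0.01, -0.0, 7.43]
[-0.0401, 0.0404, 0.0002] [0.01, -0.0, 7.43]
[-0.0346, 0.0452, 0.0002] [0.01, -0.0, 7.43]
[-0.0284, 0.0493, 0.0002] [0.01, -0.0, 7.43]
```

```bash
python3 -m creep '-0.0565 -0.007 0 0 0 7.4; -0.057 0.0005 0 0 0 7.4; -0.056 0.008 0 0 0 7.4; -0.055 0.015 0 0 0 7.4; -0.052 0.022 0 0 0 7.4' && python3 -m creep '-0.049 0.029 0 0 0 7.4; -0.045 0.035 0 0 0 7.4; -0.04 0.04 0 0 0 7.4; -0.035 0.045 0 0 0 7.4; -0.028 0.049 0 0 0 7.4' && python3 - <<'E'
from h import *
st()
p=eyes.read_camera("wrist"); cv2.imwrite("pics/b_wrist.png",p["image"])
a=landmark_of(p,"cap"); print(a); 
if a: print(atz(p,a[0]["point"],.13))
q=eyes.read_camera("top")
st()
E
```

```text
time: 2.45
position: [0.425, -0.0444, 0.3114]
orientation: [2.366, 2.066, 0.001]
force: [0.6, 1.3, -0.1]
finger_gap: 0.0853
time: 3.08
position: [0.5356, -0.3059, 0.3111]
orientation: [2.899, 1.209, 0.001]
force: [1.0, 0.7, 0.5]
finger_gap: 0.0855
t 3.08 pos [ 0.5356 -0.3059  0.3111] yaw_y -44.73 z [ 5.e-04 -0.e+00 -1.e+00] F [1.  0.7 0.5] gap 0.0855 q [-0.52  0.41  0.32  1.48  0.    1.83]
[{'point': [281.1, 185.2], 'confidence': 0.7}]
[ 0.5350652 -0.3041101  0.13     ]
t 3.23 pos [ 0.5355 -0.3063  0.3092] yaw_y -44.62 z [-0.0017  0.001  -1.    ] F [-0.3  0.6 -0.9] gap 0.0854 q [-0.52  0.41  0.32  1.48 -0.    1.83]
```

View pics/b_wrist.png

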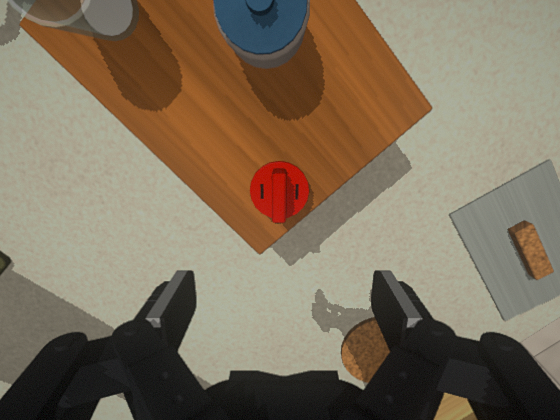

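The wrist view shows the cap at (279,190), its wing almost vertical in the image and so nearly along tool x. I'll overlay the model to check position and angle.

```bash
cat >> h.py <<'E'
def cappts(x,y,z,yaw):
    c,s=np.cos(yaw),np.sin(yaw); Rz=np.array([[c,-s,0],[s,c,0],[0,0,1]])
    t=np.linspace(0,2*np.pi,60,endpoint=False)
    P=[np.c_[.031*np.cos(t),.031*np.sin(t),0*t+h] for h in(.020,.026)]
    W=np.array([[a*.025,b*.007,h] for a in(-1,1) for b in(-1,1) for h in(.026,.055)])
    o=np.array([x,y,z]); return [q@Rz.T+o for q in P],W@Rz.T+o
def hullmask(p,x,y,z,yaw,s=4):
    F,W=cappts(x,y,z,yaw); m=np.zeros((420*s,560*s),np.uint8)
    for A in (np.vstack(F),W):
        q=proj(p,A); cv2.fillConvexPoly(m,cv2.convexHull(((q+.5)*s).astype(np.int32).reshape(-1,1,2)),255)
    return cv2.resize(m,(560,420),interpolation=cv2.INTER_AREA)/255.
def fitcap(p,x0,z,fityaw=False):
    from scipy.optimize import minimize
    hsv=cv2.cvtColor(p["image"],cv2.COLOR_BGR2HSV); red=((hsv[...,0]<6)|(hsv[...,0]>174))&(hsv[...,1]>190)&(hsv[...,2]>60)
    n,l,stt,_=cv2.connectedComponentsWithStats(red.astype(np.uint8)); k=1+np.argmax(stt[1:,4]); red=cv2.morphologyEx((l==k).astype(np.uint8),cv2.MORPH_CLOSE,np.ones((7,7)))
    f=lambda v:np.abs(hullmask(p,v[0],v[1],z,v[2])-red).sum()
    r=minimize(f,x0,method="Nelder-Mead",options=dict(initial_simplex=np.array([x0]+[np.array(x0)+d for d in np.diag([.006,.006,.15])]),xatol=1e-4,fatol=.5))
    return r.x,r.fun,red.sum()
E
python3 - <<'E'
from h import *
st()
p=eyes.read_camera("wrist")
v,f,n=fitcap(p,[.535,-.306,np.radians(45)],.13); print(v,np.degrees(v[2]),f,n)
img=p["image"].copy()
F,W=cappts(v[0],v[1],.13,v[2])
im=cv2.resize(img[150:240,230:340],None,fx=7,fy=7,interpolation=2)
for A in F: cv2.polylines(im,[((proj(p,A)-[230,150]+.5)*7).astype(np.int32)],True,(255,255,0),1)
for q in proj(p,W): cv2.circle(im,tuple(((q-[230,150]+.5)*7).astype(int).tolist()),4,(0,255,0),-1)
cv2.imwrite("pics/c.png",im[:600])
t=eyes.read_camera("top")
v,f,n=fitcap(t,[.535,-.306,np.radians(45)],.13); print("top",v,np.degrees(v[2]),f,n)
cv2.imwrite("pics/c_top.png",t["image"])
E
```

```text
t 3.23 pos [ 0.5355 -0.3063  0.3092] yaw_y -44.62 z [-0.0017  0.001  -1.    ] F [-0.3  0.6 -0.9] gap 0.0854 q [-0.52  0.41  0.32  1.48 -0.    1.83]
[ 0.53419198 -0.30255032  0.75650468] 43.344525547676156 164.72156862745095 2740
top [ 0.5334791  -0.30516256  0.71596401] 41.02171613195267 113.65490196078431 784
```

View pics/c.png

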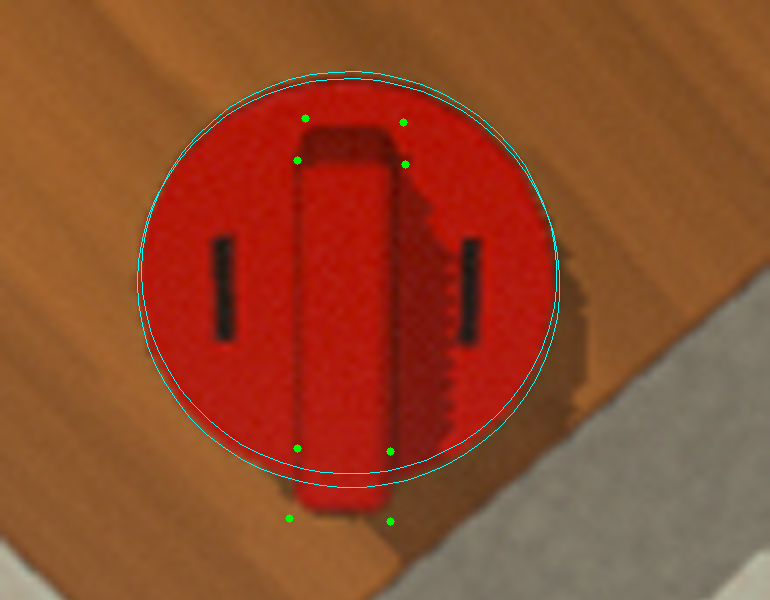

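The overlay fits to within about 1 mm, with the wing at about 45° and the cap at about (0.534, -0.304). Descending.

```bash
python3 -m creep '0 -0.0025 0.03 0 0 0; 0 0 0.03 0 0 0; 0 0 0.03 0 0 0; 0 0 0.02 0 0 0; 0 0 0.015 0 0 0' && python3 -m creep '0 0 0 0 0 0; 0 0 0 0 0 0; 0 0 0 0 0 0; 0 0 0 0 0 0; 0 0 0 0 0 0' && python3 - <<'E'
from h import *
st()
p=eyes.read_camera("wrist"); cv2.imwrite("pics/d.png",p["image"])
E
```

```text
time: 3.95
position: [0.5327, -0.3005, 0.1861]
orientation: [-2.895, -1.219, 0.0]
force: [0.3, 0.7, -0.0]
finger_gap: 0.0856
time: 4.58
position: [0.5334, -0.3024, 0.1864]
orientation: [2.897, 1.215, 0.0]
force: [-0.9, -0.1, 0.6]
finger_gap: 0.0854
t 4.58 pos [ 0.5334 -0.3024  0.1864] yaw_y -44.47 z [ 4.e-04 -2.e-04 -1.e+00] F [-0.9 -0.1  0.6] gap 0.0854 q [-0.52  0.43  0.02  1.16  0.    1.83]
```

View pics/d.png

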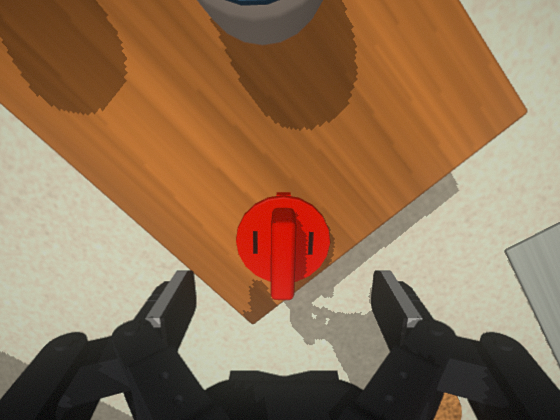

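```bash
python3 - <<'E'
from h import *
p=eyes.read_camera("wrist"); s=readout.read_state(); st()
print(proj(p,np.array(s["position"])), proj(p,np.array([.534,-.304,.185])))
v,f,n=fitcap(p,[.534,-.304,np.radians(45)],.13); print(v,np.degrees(v[2]),f,n)
F,W=cappts(v[0],v[1],.13,v[2])
im=cv2.resize(p["image"][180:310,210:350],None,fx=4,fy=4,interpolation=2)
for A in F: cv2.polylines(im,[((proj(p,A)-[210,180]+.5)*4).astype(np.int32)],True,(255,255,0),1)
for q in proj(p,W): cv2.circle(im,tuple(((q-[210,180]+.5)*4).astype(int).tolist()),3,(0,255,0),-1)
cv2.imwrite("pics/e.png",im)
E
```

```text
t 4.67 pos [ 0.5333 -0.3024  0.1862] yaw_y -44.47 z [ 1.e-04 -0.e+00 -1.e+00] F [ 0.4  0.3 -0.5] gap 0.085 q [-0.52  0.43  0.02  1.16  0.    1.83]
[[281.65966014 265.65581874]] [[284.55218489 265.75274139]]
[ 0.53448133 -0.30201688  0.7879864 ] 45.14829500752367 418.5843137254902 6818
```

View pics/e.png

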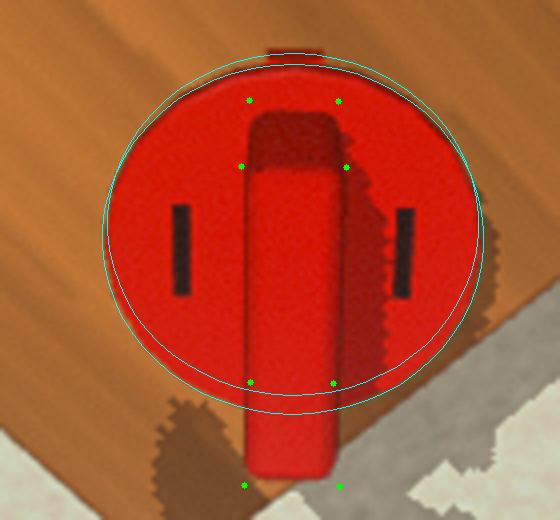

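Wing centred and aligned, so I'll lower 6 mm and close.

```bash
python3 -m creep '0 0 0.006 0 0 0; 0 0 0 0 0 0; 0 0 0 0 0 0; 0 0 0 0 0 0; 0 0 0 0 0 0' && python3 -m creep '0 0 0 0 0 0; 0 0 0 0 0 0; 0 0 0 0 0 0; 0 0 0 0 0 0; 0 0 0 0 0 0' 0 && python3 -m creep '0 0 0 0 0 0; 0 0 0 0 0 0; 0 0 0 0 0 0; 0 0 0 0 0 0; 0 0 0 0 0 0' && python3 - <<'E'
from h import *
st()
p=eyes.read_camera("wrist"); cv2.imwrite("pics/f.png",p["image"])
E
```

```text
time: 5.3
position: [0.5334, -0.3023, 0.1802]
orientation: [2.897, 1.216, 0.0]
force: [0.1, 0.0, 1.3]
finger_gap: 0.0857
time: 5.92
position: [0.5333, -0.3023, 0.1801]
orientation: [2.897, 1.216, -0.0]
force: [-0.7, -0.3, -0.1]
finger_gap: -0.0
time: 6.55
position: [0.5333, -0.3022, 0.1801]
orientation: [-2.897, -1.216, 0.0]
force: [0.4, -0.2, -0.7]
finger_gap: -0.0001
t 6.55 pos [ 0.5333 -0.3022  0.1801] yaw_y -44.46 z [-0.  0. -1.] F [ 0.4 -0.2 -0.7] gap -0.0001 q [-0.52  0.43  0.01  1.15  0.    1.83]
```

View pics/f.png

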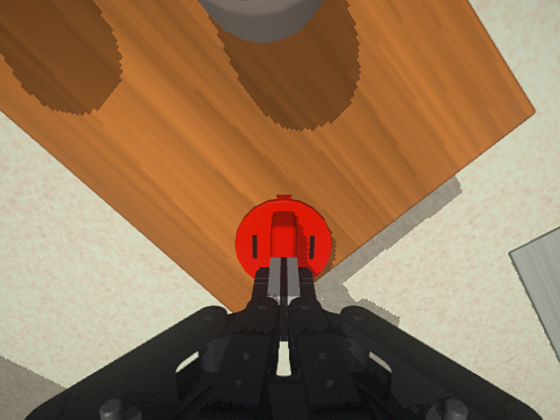

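The grip missed: the gap is 0 and the wing is still standing, so the fingers shut on nothing. I'll work out where they really are.

```bash
python3 - <<'E'
from h import *
p=eyes.read_camera("wrist"); s=readout.read_state(); Rm=rot(s["orientation"]); P=np.array(s["position"])
for x in (-.011,0,.011):
  for z in (-.02,0,.019):
    print(x,z,proj(p,P+Rm@[x,0,z])[0].round(0))
for n,q in (("wrist",p),("scene",eyes.read_camera("scene"))):
    im=q["image"]
    if n=="scene":
        c=proj(q,P)[0]; print(c); x0,y0=int(c[0])-60,int(c[1])-60; cv2.imwrite("pics/g_s.png",cv2.resize(im[y0:y0+110,x0:x0+120],None,fx=5,fy=5,interpolation=2))
        print(x0,y0,proj(q,P+Rm@[0,0,.019]),proj(q,[.5345,-.302,.185]))
    else: cv2.imwrite("pics/g_w.png",cv2.resize(im[180:320,210:360],None,fx=4,fy=4,interpolation=2))
E
```

```text
-0.011 -0.02 [282. 304.]
-0.011 0 [282. 283.]
-0.011 0.019 [282. 266.]
0 -0.02 [282. 286.]
0 0 [282. 266.]
0 0.019 [282. 251.]
0.011 -0.02 [281. 266.]
0.011 0 [282. 248.]
0.011 0.019 [282. 234.]
[214.10645937 155.6617249 ]
154 95 [[214.62613865 161.81050687]] [[213.67243088 154.26953991]]
```

View pics/g_s.png

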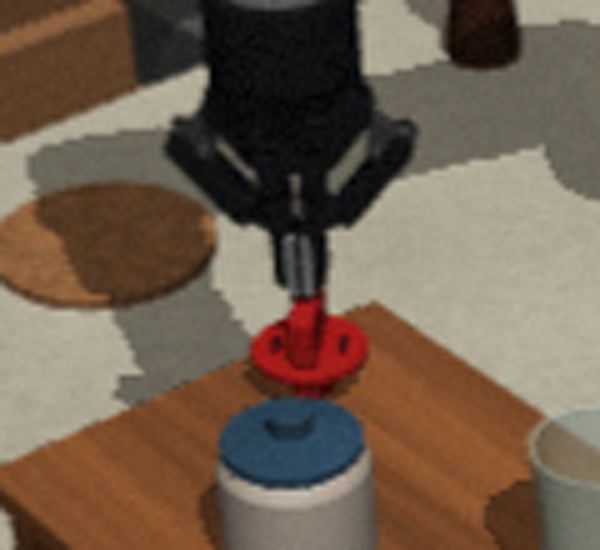

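View pics/g_w.png

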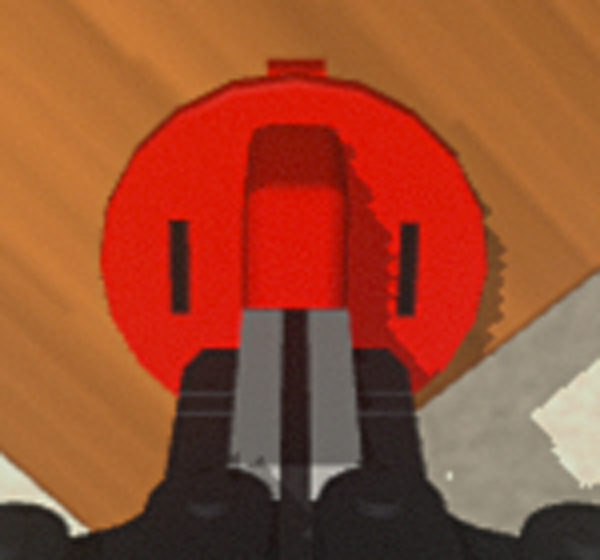

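The picture settles it. The shut tips end at (285,257) in the wrist view and about (214,154) in the scene view, right at the wing's top edge. So they stand roughly 25 mm higher than nominal, just above the wing. I'll open, go 14 mm lower, close and check.

```bash
python3 -m creep '0 0 0 0 0 0; 0 0 0 0 0 0; 0 0 0 0 0 0; 0 0 0.007 0 0 0; 0 0 0.007 0 0 0' 1 && python3 -m creep '0 0 0 0 0 0; 0 0 0 0 0 0; 0 0 0 0 0 0; 0 0 0 0 0 0; 0 0 0 0 0 0' 0.35 && python3 - <<'E'
from h import *
st()
p=eyes.read_camera("wrist"); cv2.imwrite("pics/h.png",cv2.resize(p["image"][160:340,130:430],None,fx=2.6,fy=2.6,interpolation=2))
q=eyes.read_camera("scene"); cv2.imwrite("pics/h_s.png",cv2.resize(q["image"][95:205,154:274],None,fx=5,fy=5,interpolation=2))
E
```

```text
time: 7.32
position: [0.5332, -0.3022, 0.1655]
orientation: [-2.897, -1.216, 0.0]
force: [-0.9, -0.5, 0.6]
finger_gap: 0.0853
time: 7.95
position: [0.5334, -0.3023, 0.1663]
orientation: [2.897, 1.216, 0.0]
force: [0.8, -0.5, -1.1]
finger_gap: 0.0298
t 7.95 pos [ 0.5334 -0.3023  0.1663] yaw_y -44.46 z [ 2.e-04 -1.e-04 -1.e+00] F [ 0.8 -0.5 -1.1] gap 0.0298 q [-0.52  0.44 -0.02  1.12 -0.    1.83]
```

View pics/h.png

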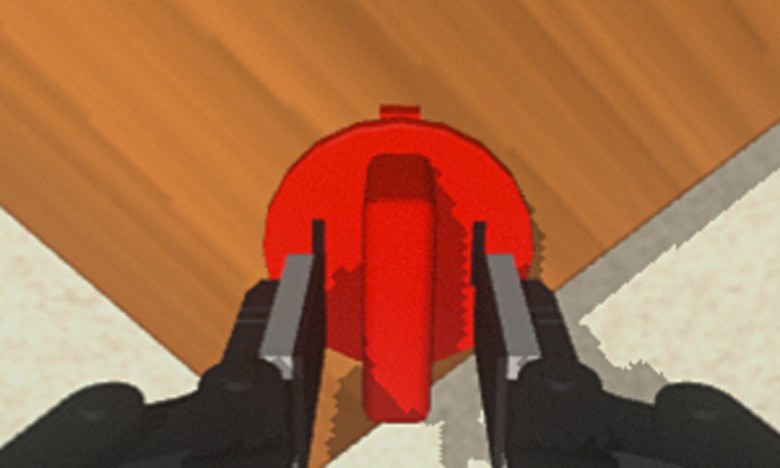

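View pics/h_s.png

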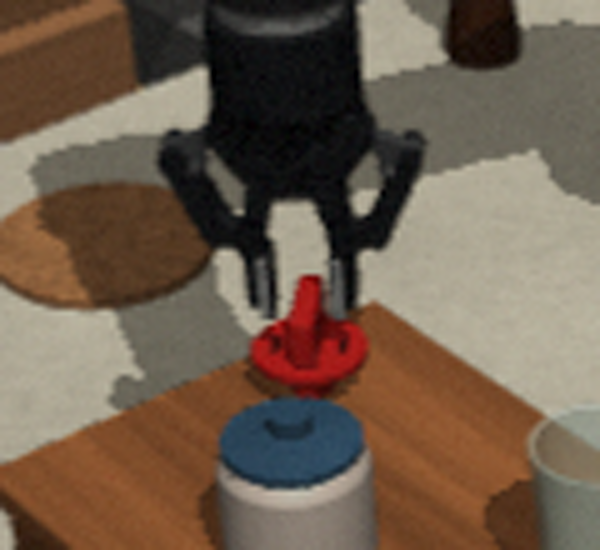

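The fingers now straddle the wing, with their tips still clear of the flange. I'll lower 7 mm more and close.

```bash
python3 -m creep '0 0 0.004 0 0 0; 0 0 0.003 0 0 0; 0 0 0 0 0 0; 0 0 0 0 0 0; 0 0 0 0 0 0' && python3 -m creep '0 0 0 0 0 0; 0 0 0 0 0 0; 0 0 0 0 0 0; 0 0 0 0 0 0; 0 0 0 0 0 0' 0 && python3 - <<'E'
from h import *
st()
p=eyes.read_camera("wrist"); cv2.imwrite("pics/i.png",cv2.resize(p["image"][160:340,130:430],None,fx=2.6,fy=2.6,interpolation=2))
q=eyes.read_camera("scene"); cv2.imwrite("pics/i_s.png",cv2.resize(q["image"][95:205,154:274],None,fx=5,fy=5,interpolation=2))
E
```

```text
time: 8.68
position: [0.5334, -0.3023, 0.1592]
orientation: [2.897, 1.216, 0.0]
force: [0.6, -0.2, 0.4]
finger_gap: 0.0296
time: 9.3
position: [0.5335, -0.3024, 0.1594]
orientation: [2.896, 1.215, 0.001]
force: [-1.0, -0.2, 2.7]
finger_gap: 0.0126
t 9.3 pos [ 0.5335 -0.3024  0.1594] yaw_y -44.47 z [ 5.e-04 -3.e-04 -1.e+00] F [-1.  -0.2  2.7] gap 0.0126 q [-0.52  0.44 -0.03  1.1  -0.    1.83]
```

View pics/i.png

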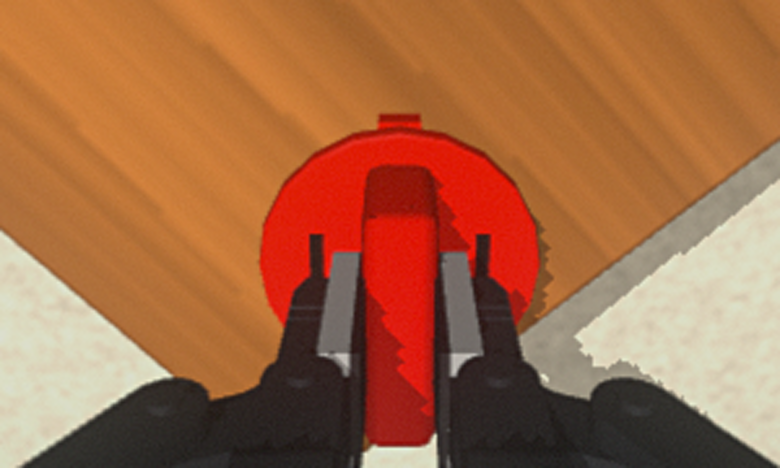

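View pics/i_s.png

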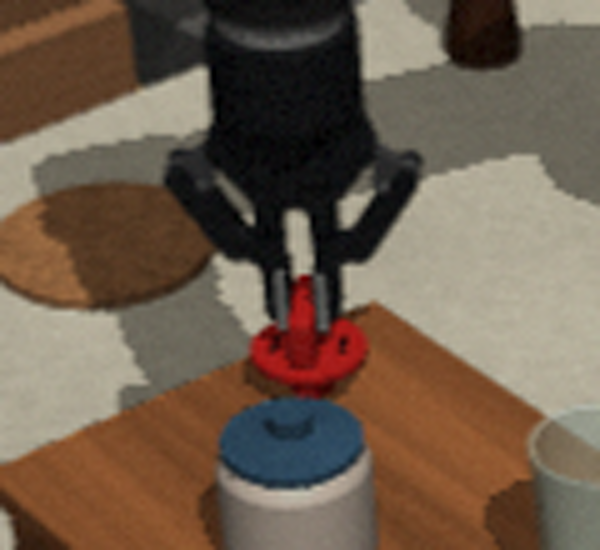

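Gripped (gap 12.6 mm). Next I'll lift and measure the neck precisely with the top camera.

```bash
python3 -m creep '0 0 -0.01 0 0 0; 0 0 -0.03 0 0 0; 0 0 -0.04 0 0 0; 0 0 -0.04 0 0 0; 0 0 -0.02 0 0 0' && python3 - <<'E'
from h import *
from scipy.optimize import minimize
st()
p=eyes.read_camera("top"); cv2.imwrite("pics/j_top.png",p["image"])
a=landmark_of(p,"neck"); print([(x["point"],x["confidence"]) for x in a[:2]]); 
print(atz(p,a[0]["point"],.14))
im=p["image"].astype(float); g=im.mean(2)
x0=np.array([177,217]); 
c0=atz(p,a[0]["point"],.14)
# rectify plate plane onto world grid 0.5mm
def rect(p,c,h=.06,res=.0005,z=.14):
    n=int(2*h/res); X,Y=np.meshgrid(np.linspace(-h,h,n),np.linspace(-h,h,n)) # col=x,row=y
    q=proj(p,np.c_[c[0]+X.ravel(),c[1]+Y.ravel(),0*X.ravel()+z]).reshape(n,n,2).astype(np.float32)
    return cv2.remap(p["image"],q[...,0],q[...,1],cv2.INTER_CUBIC),X,Y
r,X,Y=rect(p,c0)
cv2.imwrite("pics/j_rect.png",cv2.resize(r,None,fx=2.5,fy=2.5))
gr=r.mean(2); sat=r.max(2).astype(int)-r.min(2)
# template: hole pixels dark, within plate white
def cost(v):
    x,y,t=v; c,s=np.cos(t),np.sin(t); u=(X-x)*c+(Y-y)*s; w=-(X-x)*s+(Y-y)*c
    hole=((abs(u)<.035)&(abs(w)<.012))|(u*u+w*w<.02**2)
    near=(u*u+w*w<.040**2)
    return -(gr[near&~hole].mean()-gr[hole].mean())
best=min(((cost((x,y,t)),x,y,t) for x in np.arange(-.006,.0061,.002) for y in np.arange(-.006,.0061,.002) for t in np.radians(np.arange(-30,31,5))))
m=minimize(cost,best[1:],method="Nelder-Mead",options=dict(initial_simplex=np.array([best[1:]]*4)+np.vstack([np.zeros(3),np.diag([.002,.002,.08])])))
print(best,m.x,m.fun,"neck",c0[0]+m.x[0],c0[1]+m.x[1],np.degrees(m.x[2]))
E
```

```text
time: 10.02
position: [0.5338, -0.3025, 0.3019]
orientation: [2.895, 1.215, 0.003]
force: [-0.3, -0.2, -1.1]
finger_gap: 0.0123
t 10.03 pos [ 0.5338 -0.3025  0.3019] yaw_y -44.46 z [ 0.0026 -0.0014 -1.    ] F [-0.3 -0.2 -1.1] gap 0.0123 q [-0.52  0.4   0.28  1.45  0.    1.83]
[([178.8, 220.0], 0.97)]
[0.5494507  0.17471071 0.14      ]
(np.float64(-98.0718548055954), np.float64(0.004), np.float64(0.002), np.float64(0.17453292519943295)) [0.00482214 0.00133606 0.18004624] -99.14428134259236 neck 0.554272842637722 0.1760467704985977 10.315889841642246
```

View pics/j_rect.png

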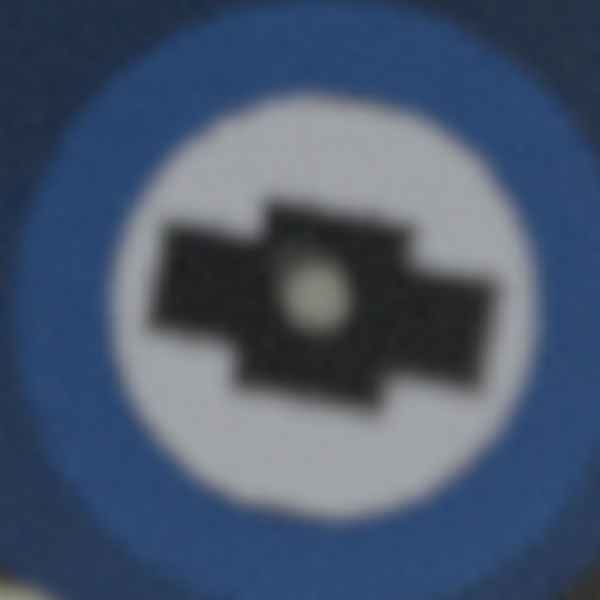

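Neck is at about (0.554, 0.176) with the slot at about 10.3°. I'll carry the cap over it while turning.

```bash
python3 -c "
from h import *
st(); plan([.5535,.178,.29],100.3,15)"
```

```text
t 10.12 pos [ 0.5344 -0.3029  0.302 ] yaw_y -44.46 z [ 0.0043 -0.0024 -1.    ] F [-0.8 -0.6 -0.8] gap 0.0128 q [-0.52  0.4   0.28  1.44  0.    1.83]
[0.0238, -0.0215, 0.0007] [0.01, 0.02, -9.65]
[0.027, -0.0173, 0.0007] [0.01, 0.02, -9.65]
[0.0296, -0.0125, 0.0008] [0.01, 0.02, -9.65]
[0.0312, -0.0073, 0.0008] [0.01, 0.02, -9.65]
[0.032, -0.002, 0.0008] [0.01, 0.02, -9.65]
[0.0319, 0.0034, 0.0008] [0.01, 0.02, -9.65]
[0.0309, 0.0087, 0.0008] [0.01, 0.02, -9.65]
[0.029, 0.0137, 0.0008] [0.01, 0.02, -9.65]
[0.0263, 0.0184, 0.0008] [0.01, 0.02, -9.65]
[0.0228, 0.0226, 0.0008] [0.01, 0.02, -9.65]
[0.0187, 0.0261, 0.0008] [0.01, 0.02, -9.65]
[0.0141, 0.0288, 0.0008] [0.01, 0.02, -9.65]
[0.009, 0.0308, 0.0008] [0.01, 0.02, -9.65]
[0.0038, 0.0319, 0.0008] [0.01, 0.02, -9.65]
[-0.0016, 0.032, 0.0008] [0.01, 0.02, -9.65]
```

```bash
python3 -m creep '0.024 -0.0215 0 0 0 -9.65; 0.027 -0.017 0 0 0 -9.65; 0.0295 -0.0125 0 0 0 -9.65; 0.031 -0.0075 0 0 0 -9.65; 0.032 -0.002 0 0 0 -9.65' && python3 -m creep '0.032 0.0035 0 0 0 -9.65; 0.031 0.0085 0 0 0 -9.65; 0.029 0.0135 0 0 0 -9.65; 0.0265 0.0185 0 0 0 -9.65; 0.023 0.0225 0 0 0 -9.65' && python3 -m creep '0.0185 0.026 0.002 0 0 -9.65; 0.014 0.029 0.002 0 0 -9.65; 0.009 0.031 0.002 0 0 -9.65; 0.004 0.032 0.002 0 0 -9.65; -0.0015 0.032 0.002 0 0 -9.65' && python3 -m creep '0 0 0 0 0 0; 0 0 0 0 0 0; 0 0 0 0 0 0; 0 0 0 0 0 0; 0 0 0 0 0 0' && python3 - <<'E'
from h import *
st()
p=eyes.read_camera("wrist"); cv2.imwrite("pics/k_w.png",p["image"])
s=readout.read_state(); P=np.array(s["position"]); Rm=rot(s["orientation"])
v,f,n=fitcap(p,[P[0],P[1],np.radians(10)],P[2]-.0294); print(v-[P[0],P[1],0],np.degrees(v[2]),f,n,"in tool xy",Rm.T@np.array([v[0]-P[0],v[1]-P[1],0]))
a=landmark_of(p,"neck"); print([(x["point"],x["confidence"],atz(p,x["point"],.14)) for x in a[:2]])
E
```

```text
time: 10.75
position: [0.539, -0.141, 0.2976]
orientation: [-2.139, -2.298, 0.002]
force: [-0.2, -0.4, -1.5]
finger_gap: 0.0125
time: 11.38
position: [0.5448, 0.0195, 0.2976]
orientation: [-1.013, -2.971, 0.001]
force: [-0.9, -0.4, -0.6]
finger_gap: 0.0123
time: 12.0
position: [0.5512, 0.1798, 0.2875]
orientation: [0.29, -3.125, 0.001]
force: [0.1, -1.5, 0.2]
finger_gap: 0.0123
time: 12.62
position: [0.5522, 0.1785, 0.2893]
orientation: [-0.28, 3.129, 0.0]
force: [0.0, 0.5, -1.8]
finger_gap: 0.0125
t 12.62 pos [0.5522 0.1785 0.2893] yaw_y 100.23 z [ 2.e-04  0.e+00 -1.e+00] F [ 0.   0.5 -1.8] gap 0.0125 q [ 0.31  0.34  0.15  1.38 -0.    0.13]
[0.00449863 0.00088116 0.17190081] 9.849191077458265 2897.9921568627456 6549 in tool xy [-4.58362207e-03  6.74559712e-05  1.24803113e-06]
[([285.3, 194.3], 0.79, array([0.55594188, 0.181456  , 0.14      ]))]
```

View pics/k_w.png

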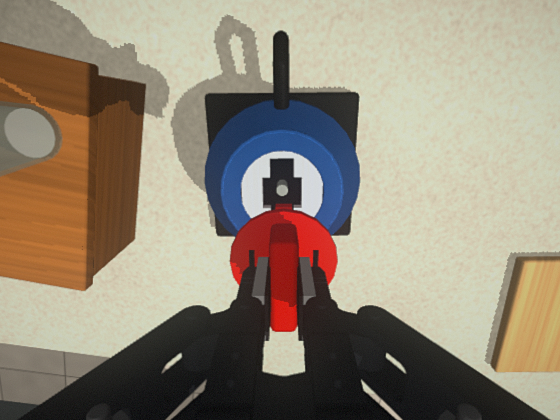

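The wrist view shows the cap's flange at about (284,257) in front of the neck, the slot at (282,180) and running vertically, so it is well aligned in yaw. Now a finer lateral check, neck and cap in the same picture.

```bash
cat >> h.py <<'E'
def rect(p,c,h=.06,res=.0005,z=.14):
    n=int(2*h/res); X,Y=np.meshgrid(np.linspace(-h,h,n),np.linspace(-h,h,n))
    q=proj(p,np.c_[c[0]+X.ravel(),c[1]+Y.ravel(),0*X.ravel()+z]).reshape(n,n,2).astype(np.float32)
    return cv2.remap(p["image"],q[...,0],q[...,1],cv2.INTER_CUBIC),X,Y
def fitneck(p,c0,rows=None):
    from scipy.optimize import minimize
    img=p["image"]
    r,X,Y=rect(p,c0); gr=r.astype(float).mean(2)
    b=r.astype(int); red=(b[...,2]>b[...,0]+40)
    red=cv2.dilate(red.astype(np.uint8),np.ones((9,9)))>0
    # occlusion: anything farther along the image-down side of red excluded by caller through rows
    n=X.shape[0]; q=proj(p,np.c_[c0[0]+X.ravel(),c0[1]+Y.ravel(),0*X.ravel()+.14]).reshape(n,n,2)
    ok=~red
    if rows is not None: ok&=q[...,1]<rows
    def cost(v):
        x,y,t=v; c,s=np.cos(t),np.sin(t); u=(X-x)*c+(Y-y)*s; w=-(X-x)*s+(Y-y)*c
        hole=((abs(u)<.035)&(abs(w)<.012))|((abs(u)<.02)&(abs(w)<.02)); ball=(u*u+w*w<.009**2)
        near=(u*u+w*w<.040**2)&ok
        return -(np.clip(gr[near&~hole],0,190).mean()-gr[hole&ok&~ball].mean())
    best=min(((cost((x,y,t)),x,y,t) for x in np.arange(-.006,.0061,.003) for y in np.arange(-.006,.0061,.003) for t in np.radians(np.arange(-5,26,5))))
    m=minimize(cost,best[1:],method="Nelder-Mead",options=dict(initial_simplex=np.array([best[1:]]*4)+np.vstack([np.zeros(3),np.diag([.002,.002,.08])])))
    return c0[0]+m.x[0],c0[1]+m.x[1],m.x[2],m.fun
E
python3 - <<'E'
from h import *
p=eyes.read_camera("wrist"); s=readout.read_state(); P=np.array(s["position"]); Rm=rot(s["orientation"])
print(P)
nk=fitneck(p,[.554,.178],203); print("wrist neck",nk,np.degrees(nk[2]))
t=eyes.read_camera("top"); 
S=4;o=np.array([170,120])
im=cv2.resize(p["image"][120:270,170:370],None,fx=S,fy=S,interpolation=2)
yaw=np.radians(10.23)
F,W=cappts(P[0],P[1],P[2]-.0294,yaw)
d=lambda A:((proj(p,A)-o+.5)*S).astype(np.int32)
for A in F: cv2.polylines(im,[d(A)],True,(255,255,0),1)
for q in d(W): cv2.circle(im,tuple(q.tolist()),3,(0,255,0),-1)
c,si=np.cos(nk[2]),np.sin(nk[2]); M=np.array([[c,-si],[si,c]])
H=np.array([[-35,-12],[-20,-12],[-20,-20],[20,-20],[20,-12],[35,-12],[35,12],[20,12],[20,20],[-20,20],[-20,12],[-35,12]])/1000.
cv2.polylines(im,[d(np.c_[H@M.T+[nk[0],nk[1]],np.full(12,.14)])],True,(0,0,255),1)
cv2.imwrite("pics/l.png",im)
S=5;ct=proj(t,[.554,.178,.14])[0]; o=(ct-50).astype(int)
im=cv2.resize(t["image"][o[1]:o[1]+100,o[0]:o[0]+100],None,fx=S,fy=S,interpolation=2); cv2.imwrite("pics/l_t.png",im)
E
```

```text
[0.55213933 0.17877288 0.28921374]
wrist neck (np.float64(0.5554710096741462), np.float64(0.177710958023591), np.float64(0.1890889916299005), np.float64(-134.80526024895065)) 10.834001172777848
```

View pics/l.png

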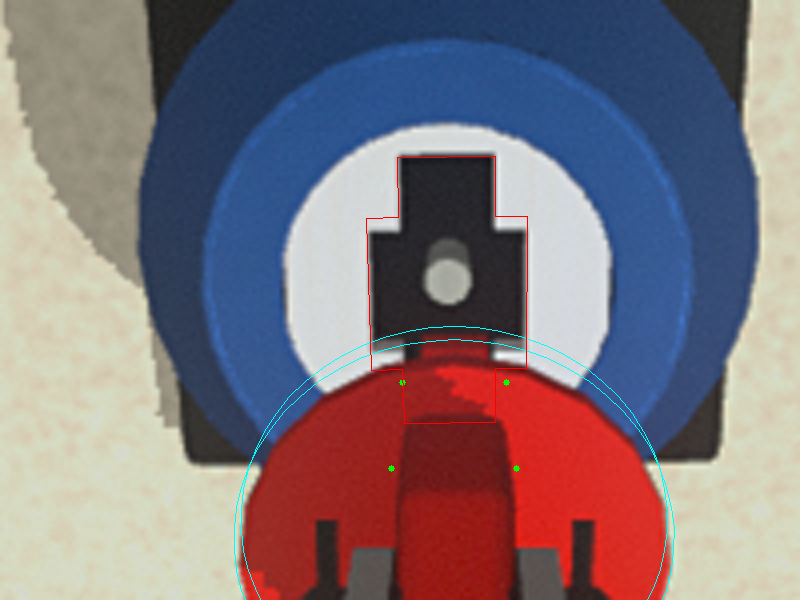

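```bash
python3 - <<'E'
from h import *
q=eyes.read_camera("scene"); s=readout.read_state(); P=np.array(s["position"]); Rm=rot(s["orientation"]); print(P)
S=5; ct=proj(q,P-[0,0,.05])[0]; o=(ct-[60,60]).astype(int)
im=cv2.resize(q["image"][o[1]:o[1]+120,o[0]:o[0]+120],None,fx=S,fy=S,interpolation=2)
d=lambda A:((proj(q,A)-o+.5)*S).astype(np.int32)
C=P+Rm@[-.0018,0,.0294]
F,W=cappts(*C,np.radians(10.23))
for A in F: cv2.polylines(im,[d(A)],True,(255,255,0),1)
for w in d(W): cv2.circle(im,tuple(w.tolist()),2,(0,255,0),-1)
cv2.imwrite("pics/m_s.png",im)
a=landmark_of(q,"cap"); print([(x["point"],x["confidence"]) for x in a[:2]], proj(q,C))
a=landmark_of(q,"neck"); print([(x["point"],x["confidence"]) for x in a[:2]], proj(q,[.555,.177,.14]))
E
```

```text
[0.55211205 0.17890926 0.28917354]
[([355.2, 223.2], 0.55)] [[354.63476537 220.69491091]]
[([350.5, 265.6], 0.81)] [[348.2850964  264.21364778]]
```

View pics/m_s.png

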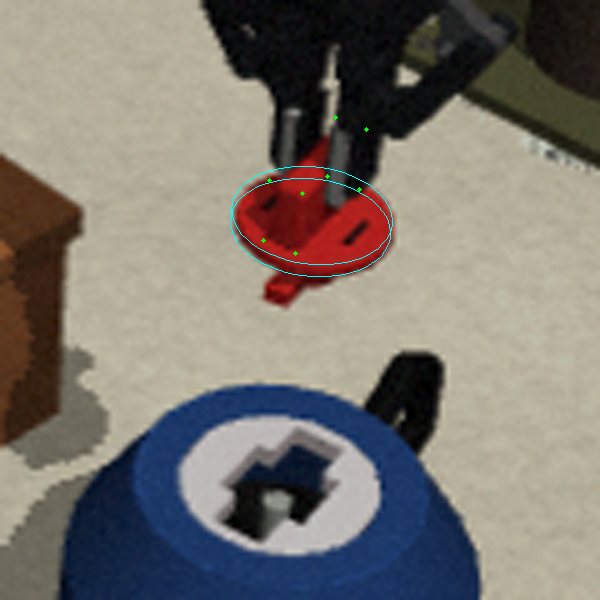

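View pics/l_t.png

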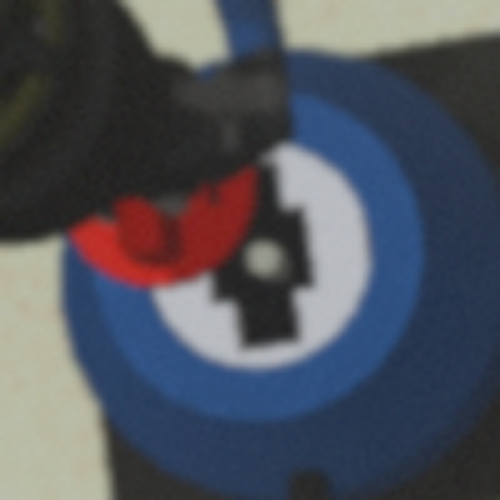

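```bash
sed -i 's/((abs(u)<.02)&(abs(w)<.02))/((abs(u)<.016)\&(abs(w)<.02))/' h.py; python3 - <<'E'
from h import *
s=readout.read_state(); P=np.array(s["position"]); Rm=rot(s["orientation"])
t=dict(eyes.read_camera("top")); t["image"]=cv2.imread("pics/j_top.png"); nt=fitneck(t,[.554,.177]); print("top",np.round(nt,4))
p=eyes.read_camera("wrist"); nk=fitneck(p,[.554,.178],203); print("wrist neck",np.round(nk,4),P)
q=eyes.read_camera("scene"); r=q["image"]
S=6; o=np.array([310,230])
H=np.array([[-35,-12],[-16,-12],[-16,-20],[16,-20],[16,-12],[35,-12],[35,12],[16,12],[16,20],[-16,20],[-16,12],[-35,12]])/1000.
def hole(cam,n,th,S,o,crop):
    im=cv2.resize(cam["image"][crop[0]:crop[1],crop[2]:crop[3]],None,fx=S,fy=S,interpolation=2)
    c,si=np.cos(th),np.sin(th); M=np.array([[c,-si],[si,c]])
    cv2.polylines(im,[((proj(cam,np.c_[H@M.T+[n[0],n[1]],np.full(12,.14)])-o+.5)*S).astype(np.int32)],True,(0,0,255),1); return im
a=hole(q,nk,np.radians(10.3),S,o,(230,300,310,390)); b=hole(t,nt,nt[2],S,np.array([140,180]),(180,250,140,200))
cv2.imwrite("pics/n.png",np.hstack([a,b])[:, :800])
E
```

```text
top [   0.5541    0.1759    0.1841 -102.69  ]
wrist neck [   0.555     0.1776    0.186  -141.4105] [0.55208742 0.17898352 0.289104  ]
```

View pics/n.png

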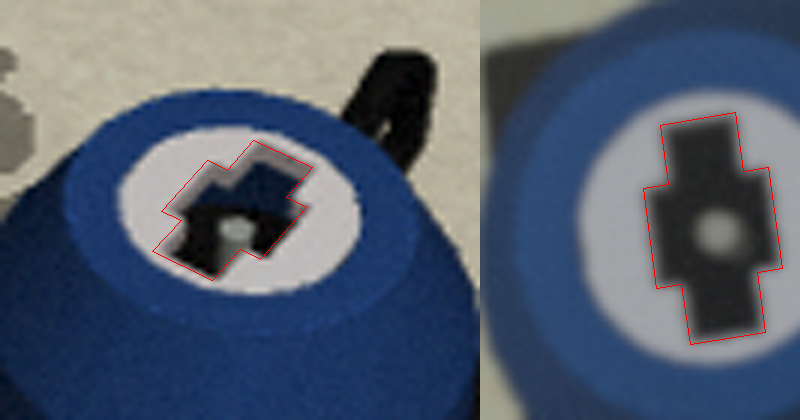

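Scene overlay bias is the same for cap and neck (about 0.5 px right and down), so they agree in one frame. Correction: about -0.8 mm tool x, -1.8 mm tool y. I'll lower to just above the plate.

```bash
python3 -m creep '-0.001 -0.0018 0.025 0 0 0; 0 0 0.025 0 0 0; 0 0 0.025 0 0 0; 0 0 0.02 0 0 0; 0 0 0.01 0 0 0' && python3 -m creep '0 0 0 0 0 0; 0 0 0 0 0 0; 0 0 0 0 0 0; 0 0 0 0 0 0; 0 0 0 0 0 0' && python3 - <<'E'
from h import *
st(); s=readout.read_state(); P=np.array(s["position"]); Rm=rot(s["orientation"])
p=eyes.read_camera("wrist"); q=eyes.read_camera("scene")
S=4; o=np.array([200,120]); cv2.imwrite("pics/o_w.png",cv2.resize(p["image"][140:290,180:380],None,fx=4,fy=4,interpolation=2))
o=np.array([290,200])
im=cv2.resize(q["image"][200:310,290:410],None,fx=5,fy=5,interpolation=2)
F,W=cappts(*(P+Rm@[-.0018,0,.0294]),np.radians(10.23)); d=lambda A:((proj(q,A)-o+.5)*5).astype(np.int32)
for A in F: cv2.polylines(im,[d(A)],True,(255,255,0),1)
cv2.imwrite("pics/o_s.png",im)
E
```

```text
time: 13.75
position: [0.5527, 0.1772, 0.1829]
orientation: [0.282, -3.127, 0.001]
force: [-0.1, 0.5, -1.1]
finger_gap: 0.0124
time: 14.38
position: [0.5535, 0.1774, 0.1844]
orientation: [-0.281, 3.128, 0.0]
force: [-0.4, -0.1, -1.3]
finger_gap: 0.0123
t 14.38 pos [0.5535 0.1774 0.1844] yaw_y 100.28 z [ 5.e-04  1.e-04 -1.e+00] F [-0.4 -0.1 -1.3] gap 0.0123 q [ 0.31  0.37 -0.07  1.13 -0.    0.13]
```

View pics/o_w.png

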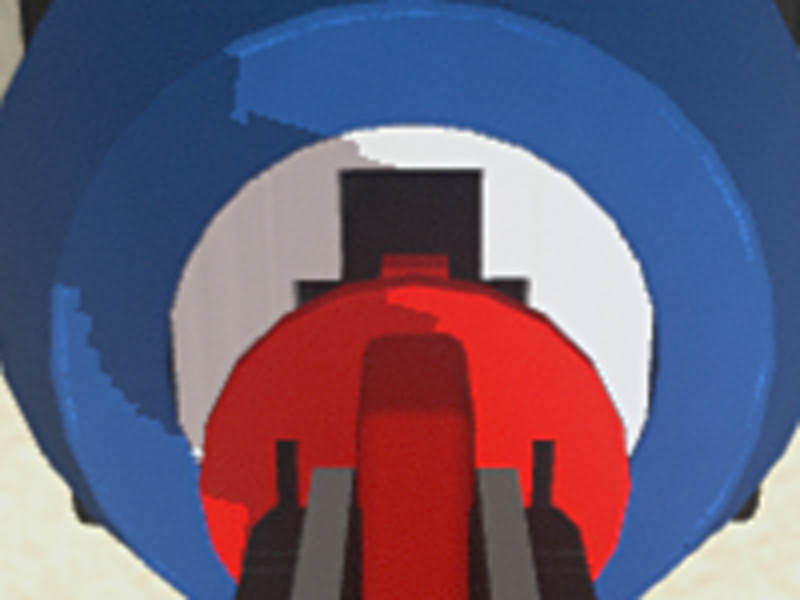

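View pics/o_s.png

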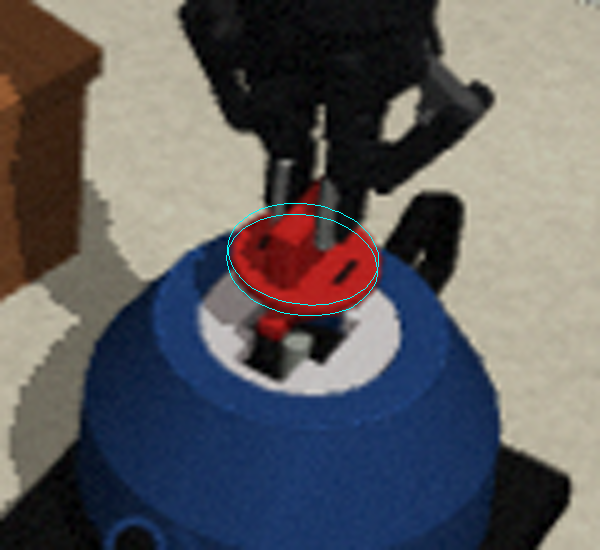

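The lug end (415,265 in the zoom) sits inside the slot columns (341–482), and the flange is within about 0.5 mm of centred on the plate. Going down in stages, watching force.

```bash
python3 -m creep '0 -0.0004 0.005 0 0 0; 0 0 0.005 0 0 0; 0 0 0.005 0 0 0; 0 0 0.004 0 0 0; 0 0 0.003 0 0 0' && python3 -m creep '0 0 0.003 0 0 0; 0 0 0 0 0 0; 0 0 0 0 0 0; 0 0 0 0 0 0; 0 0 0 0 0 0'; python3 -c "
from h import *
st()"
```

```text
time: 15.1
position: [0.5533, 0.177, 0.1617]
orientation: [0.282, -3.129, 0.0]
force: [0.7, -0.3, -0.5]
finger_gap: 0.0124
time: 15.72
position: [0.5536, 0.177, 0.1593]
orientation: [-0.282, 3.129, 0.0]
force: [-0.2, 0.4, 0.2]
finger_gap: 0.0126
t 15.72 pos [0.5536 0.177  0.1593] yaw_y 100.28 z [ 4.e-04  1.e-04 -1.e+00] F [-0.2  0.4  0.2] gap 0.0126 q [ 0.31  0.39 -0.12  1.07 -0.    0.13]
```

```bash
python3 -m creep '0 0 0.002 0 0 0; 0 0 0.002 0 0 0; 0 0 0.002 0 0 0; 0 0 0.001 0 0 0; 0 0 0 0 0 0' ; python3 -m creep '0 0 0.001 0 0 0; 0 0 0.001 0 0 0; 0 0 0.001 0 0 0; 0 0 0 0 0 0; 0 0 0 0 0 0'; python3 - <<'E'
from h import *
st()
p=eyes.read_camera("wrist"); q=eyes.read_camera("scene")
cv2.imwrite("pics/q_w.png",cv2.resize(p["image"][140:290,180:380],None,fx=4,fy=4,interpolation=2))
cv2.imwrite("pics/q_s.png",cv2.resize(q["image"][200:310,290:410],None,fx=5,fy=5,interpolation=2))
E
```

```text
time: 16.35
position: [0.5536, 0.1771, 0.1522]
orientation: [-0.282, 3.129, 0.0]
force: [-0.4, 0.6, 4.1]
finger_gap: 0.0126
time: 16.98
position: [0.5536, 0.177, 0.1494]
orientation: [-0.282, 3.128, 0.0]
force: [-0.6, 0.3, 5.9]
finger_gap: 0.0125
t 16.98 pos [0.5536 0.177  0.1494] yaw_y 100.28 z [ 5.e-04  1.e-04 -1.e+00] F [-0.6  0.3  5.9] gap 0.0125 q [ 0.31  0.39 -0.13  1.04 -0.    0.13]
```

View pics/q_w.png

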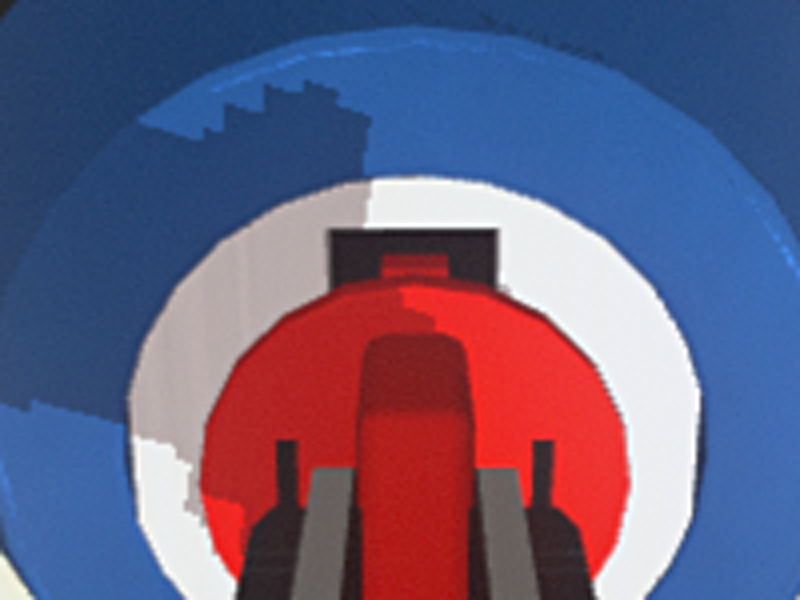

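View pics/q_s.png

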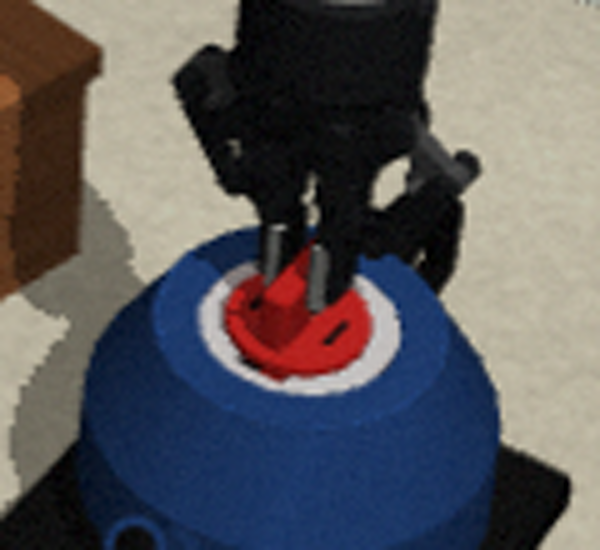

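Depth is about 20 mm and the force 5.9 N, which matches the spring. I'll press a little more to confirm the flange seats.

```bash
python3 -m creep '0 0 0.001 0 0 0; 0 0 0 0 0 0; 0 0 0 0 0 0; 0 0 0 0 0 0; 0 0 0 0 0 0'; python3 -m creep '0 0 0.001 0 0 0; 0 0 0 0 0 0; 0 0 0 0 0 0; 0 0 0 0 0 0; 0 0 0 0 0 0'
```

```text
time: 17.7
position: [0.5536, 0.177, 0.1494]
orientation: [-0.281, 3.128, 0.0]
force: [-2.7, -1.7, 9.6]
finger_gap: 0.0125
time: 18.32
position: [0.5536, 0.177, 0.1493]
orientation: [-0.281, 3.127, 0.001]
force: [-4.2, -1.9, 15.0]
finger_gap: 0.0127
```

Seated: z has stopped and the force rises to 15 N. I'll ease off 1 mm and twist 90°.

```bash
python3 -m creep '0 0.0003 -0.001 0 0 9; 0 0.0003 0 0 0 9; 0 0.0003 0 0 0 9; 0 0.0003 0 0 0 9; 0 0.0003 0 0 0 9'; python3 -c "
from h import *
st()"
```

```text
time: 18.95
position: [0.5545, 0.1786, 0.1494]
orientation: [0.944, 2.994, 0.002]
force: [-0.4, -1.3, 9.0]
finger_gap: 0.0123
t 18.95 pos [0.5545 0.1786 0.1494] yaw_y 55.0 z [ 2.4e-03  6.0e-04 -1.0e+00] F [-0.4 -1.3  9. ] gap 0.0123 q [ 0.31  0.39 -0.13  1.04 -0.    0.92]
```

```bash
python3 -m creep '0 0.0003 0 0 0 9; 0 0.0003 0 0 0 9; 0 0.0003 0 0 0 9; 0 0.0003 0 0 0 9; 0 0.0003 0 0 0 9'; python3 - <<'E'
from h import *
st()
p=eyes.read_camera("wrist"); q=eyes.read_camera("scene")
cv2.imwrite("pics/r_w.png",p["image"])
cv2.imwrite("pics/r_s.png",cv2.resize(q["image"][200:310,290:410],None,fx=5,fy=5,interpolation=2))
E
```

```text
time: 19.58
position: [0.5555, 0.1795, 0.1494]
orientation: [2.019, 2.406, 0.003]
force: [-2.7, -1.1, 9.2]
finger_gap: 0.0125
t 19.57 pos [0.5555 0.1795 0.1494] yaw_y 10.0 z [ 2.1e-03  5.0e-04 -1.0e+00] F [-2.7 -1.1  9.2] gap 0.0125 q [ 0.31  0.4  -0.13  1.04 -0.    1.71]
```

View pics/r_w.png

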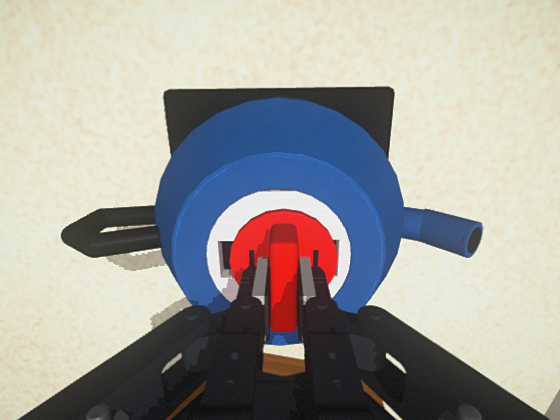

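View pics/r_s.png

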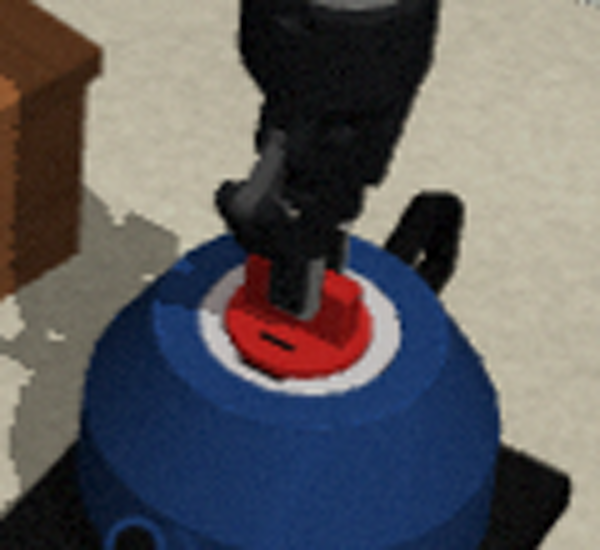

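The wing is now crosswise, with the slot ends visible left and right of the flange at (225,258) and (345,258). I'll ease off, open and retreat.

```bash
python3 -m creep '0 0 -0.001 0 0 0; 0 0 0 0 0 0; 0 0 0 0 0 0; 0 0 0 0 0 0; 0 0 0 0 0 0' 0.5; python3 -m creep '0 0 0 0 0 0; 0 0 -0.01 0 0 0; 0 0 -0.03 0 0 0; 0 0 -0.05 0 0 0; 0 0 -0.05 0 0 0'; python3 - <<'E'
from h import *
st()
p=eyes.read_camera("wrist"); q=eyes.read_camera("scene")
cv2.imwrite("pics/s_w.png",p["image"])
cv2.imwrite("pics/s_s.png",cv2.resize(q["image"][200:310,290:410],None,fx=5,fy=5,interpolation=2))
E
```

```text
time: 20.3
position: [0.5547, 0.1793, 0.1489]
orientation: [-2.013, -2.411, 0.001]
force: [-0.1, -0.2, 0.7]
finger_gap: 0.0423
time: 20.92
position: [0.5546, 0.1793, 0.2912]
orientation: [2.013, 2.411, 0.001]
force: [0.8, -0.4, 0.5]
finger_gap: 0.0428
t 20.93 pos [0.5546 0.1793 0.2912] yaw_y 10.29 z [ 4.e-04  2.e-04 -1.e+00] F [ 0.8 -0.4  0.5] gap 0.0428 q [0.31 0.35 0.17 1.39 0.   1.7 ]
```

View pics/s_w.png

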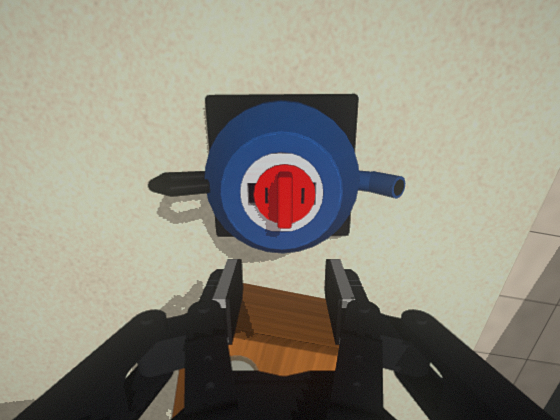

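View pics/s_s.png

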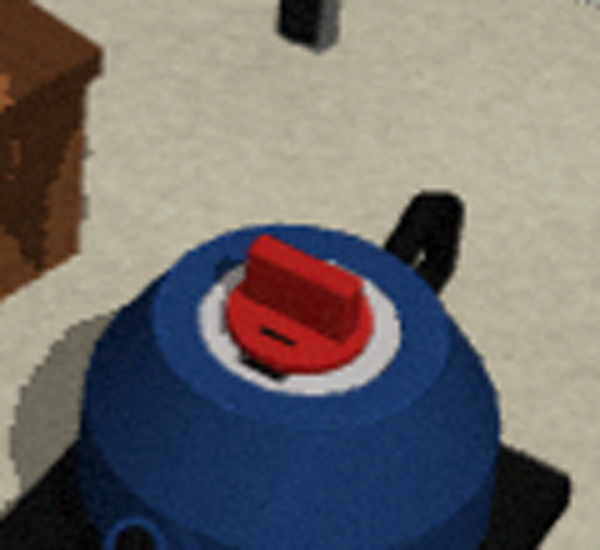

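The cap is released and stands locked: compared with the pressed picture, its flange rose only about 1 px in the scene view (2–3 mm). Last check of fit, jar and tumbler.

```bash
python3 - <<'E'
from h import *
p=eyes.read_camera("wrist")
for z in (.123,.130): 
    v,f,n=fitcap(p,[.555,.178,np.radians(100)],z); print(z,v[:2],np.degrees(v[2]),f,n)
nk=fitneck(p,[.555,.178]);print(nk)
q=eyes.read_camera("scene"); cv2.imwrite("pics/t_s.png",q["image"])
for z in (.117,.120,.123,.126,.130):
    v,f,n=fitcap(q,[.555,.178,np.radians(100)],z); print("scene",z,v[:2].round(4),round(np.degrees(v[2]),1),round(f),n)
for k in("jar","tumbler"): print(k,[(x["point"],x["confidence"]) for x in landmark_of(q,k)[:1]])
st()
E
```

```text
0.123 [0.55696938 0.17887876] 102.07626362557365 264.6235294117647 2733
0.13 [0.55730403 0.17903055] 102.34158809617739 396.4117647058823 2733
(np.float64(0.5557003367179467), np.float64(0.1772915061814242), np.float64(0.17767563614075002), np.float64(-132.275492133187))
scene 0.117 [0.5516 0.1773] 97.8 80 554
scene 0.12 [0.5532 0.1782] 94.0 82 554
scene 0.123 [0.5565 0.1809] 93.3 85 554
scene 0.126 [0.5579 0.1808] 90.2 88 554
scene 0.13 [0.561 0.184] 83.1 94 554
jar [([213.6, 208.1], 0.82)]
tumbler [([273.5, 211.0], 0.62)]
t 21.23 pos [0.5543 0.1792 0.2884] yaw_y 10.29 z [-1.2e-03 -4.0e-04 -1.0e+00] F [ 0.5  0.2 -1. ] gap 0.043 q [ 0.31  0.35  0.16  1.39 -0.    1.7 ]
```

View pics/t_s.png

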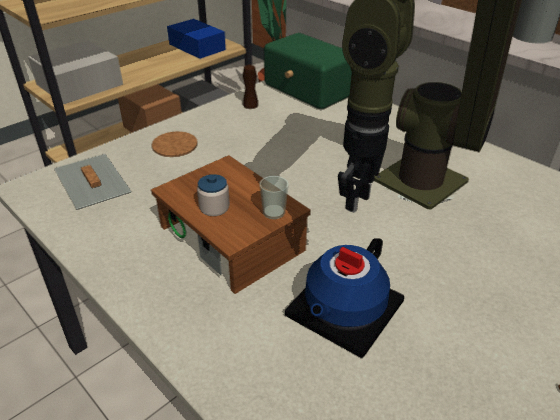

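The cap is within about 2 mm of the neck centre, about 90° to the slot and low in the neck. The jar at (213,208) and tumbler at (273,211) have not moved, and the gripper is clear. Handing in.

```bash
python3 -c "
from h import *
print(order.finish_job())"
```

```text
the job is handed in; nothing more can be done
None
```

The red cap is fitted to the kettle: lugs lined up with the slots, pressed fully down, twisted 90° and released. I handed in at about 21 s; no verdict came back.

- **Grasp:** the first close missed. The fingers shut just above the wing, because the fingertips sat about 25 mm higher than the stated geometry implies. I went about 21 mm lower and got a firm grip on the second try (gap 12.5 mm).
- **Press:** the spring pushed back with 4–6 N. The cap then stopped moving at about 20 mm depth by the arm's reading, with the force rising to 15 N, so the flange was seated.
- **Twist and release:** after I let go and backed off, the wing stood crosswise to the slots. The cap rose only about 1 px in the scene view (2–3 mm), which means it locked.
- **Last checks:**
  - The wrist camera put the cap within about 2 mm of the neck centre and about 92° to the slot.
  - The scene camera fits were coarser: their angle varied with the assumed height, and they could not settle the height on their own.
  - The jar and tumbler were within about 3 px of where they started, and the gripper was well clear.

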